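# Date-stamp the new supply cartons in the lever press

## Robot

A 7-joint arm with a two-finger parallel gripper is mounted at the origin on the work surface. World frame = base frame: x ahead of the robot, y to its left, z up, the work surface at z = 0. Lengths are in m, angles in degrees, forces in N, time in s.
With the tool pointing down it reaches from about 0.425 to 0.875 m from the base axis. Payload 4.7 kg.
Tool frame: the origin (TCP) lies on the centre line of the jaws, within the pads' length; the fingertips stand 8 mm ahead of it and the grasp point (between the pads) lies 11 mm behind it; z points along the fingers, y is the direction in which the jaws open and shut (so a half turn about z gives the same grasp; the last joint's range is limited). The gripper opens to 87 mm and grips with 3 to 60 N. Pads are 19 mm wide; open, the fingers measure 117 mm over their backs; the gripper's body (75 mm by 190 mm) begins 51 mm behind the grasp point.
Start: joints at [77.584, 18.392, -4.016, 83.108, 1.295, 78.541, -3.26], TCP at [0.149, -0.633, 0.231] pointing down, gripper open.
Joint ranges: [-163.93, 163.93], [-17.29, 119.83], [-79.2, 71.16], [3.27, 140.29], [-89.18, 269.18], [5.43, 117.66], [-154.24, 154.24]. Speed limits (degrees/s): [147.25, 147.25, 180, 180, 180, 180, 180].

## Interface

Orientations are given as [roll, pitch, yaw] about the fixed x, y, z axes, in that order (R = Rz(yaw) Ry(pitch) Rx(roll)).
In Python, from cell import env gives the robot as it stands. The module is installed in compiled form; this text tells all that it offers.
- The arm moves only by the tool move_arm, never from a script. Its argument "steps" is a list of rows, each a list of 2 entries, a list of its own where there are three numbers: the shift along the tool's x, y, z in m, then the turn about the tool's z in rad. A call has 1 to 20 rows; each row is the pose to reach, as a shift and turn from the pose commanded when the call began, along the tool's axes at that moment; what a row does not reach only later rows make up. A row lasts 1/8 s, in which the tool goes at most 62.5 mm and 10.7 degrees, less where a joint would pass 70% of its speed; a pose out of reach is approached as far as the arm can. A call with a gripper value outside its range is refused whole. "hand" is the closure, from -1 (fully open) to 1 (shut), set as the call begins (left out, the last holds). The fingers move at their own pace and stop on an object; "squeeze" is the grip in N (left out, the last holds). Time passes only in rows, so rows that repeat a pose let the fingers close. It gives the time, the measured TCP pose, the force and the opening at its end, in the units of the state.
- env.get_obs(): the state, without advancing time (a new reading comes with each control period).
- env.read_camera(name): name is "scene" or "top" or "wrist"; returns (picture, depth): 384x512x3 uint8, red, green, blue; 384x512 float32, m along the optical axis (not along the pixel's ray), 0 where there is no reading.
- env.calibration(name): a dict with "intrinsics" (3x3 intrinsics, pixels), "position" and "orientation" of the camera in the world; the wrist camera has in their place "mount" (4x4, takes a point from camera to tool coordinates, whose origin is the TCP and whose axes are the flange's). Camera axes: x right, y up, looking along -z (the intrinsics and any distortion apply to the point x, -y, -z); pixel columns grow to the right and rows downward; lengths in m; the calibration is good to about 2 mm. A picture is of the moment at which its call begins: read the wrist's pose just before it. calibration takes no time and is no camera call.
- env.sign_off(): hands the job in, once; it reports no verdict.
Trained networks look in the newest picture that a camera, given by its name, has taken for a name from the list of things; names that differ only in an ending like _2 or _b are one class to them, and where a whole thing is asked for, a point or a joint stands for the part that bears it (a point fixed in the world has none). Each returns a list of dicts, best first, with "conf" (0 to 1); they miss things now and then, are a little off and sometimes report something else, mostly with a low value. They report only what shows in the picture. A call takes as long as a camera call.
- env.cut_out(camera, query): "region" (384x512 bool, what is visible of it) and "uv" ([column, row] in pixels, amid what is visible of it).
The state is a dict: "time_s": time; "qpos": joint angles; "joint_velocities": joint speeds; "effort": joint torques, N m; "tool_pos": TCP position; "tool_rot": TCP orientation; "force": force on the tool from outside, world axes, zero at the start; "wrist_torque": the same for the moment, N m; "grip_width": finger opening in m.
Only numpy, scipy, OpenCV 4.12 (cv2) and the standard library are available. Lean on these libraries where they do the work, as an engineer would, in place of code of your own. Each camera call takes 0.05 s, during which the arm holds its last target. There are 200 camera calls.

## Task

Load every carton from the black mat into the bed of the press, one to a lane and right in behind the yellow fence, lying label up: best stand it before the fence with its white label towards you, push its top until it tips over the fence, then push its tail on in. When all are in, pull the red lever fully to its stop and hold it there for a second so that the bar presses the cartons up against the fence, then ease it back slowly all the way home, never letting it snap back. Finally lay all the cartons, label up and not stacked, on the blue mat; do not knock the other things on the table about.

Things in the scene. Friction and masses are not known exactly. Their poses are not given: they have to be found in the camera images.
- carton_a_center (a point): Centre of the green carton (loose, 0.2 to 0.4 kg, may be absent): closed box 60 (its x) x 56 (y) x 90 mm (z). Starts standing on end, z up, on the black mat. White label on its -x face, at the start roughly towards the robot. Label up = its x axis points down: tip it away from the label side; it then lies 60 mm high, z level. Grip across the 56 mm (y).
- carton_b_center (a point): Centre of the orange carton (loose, 0.2 to 0.4 kg, may be absent): closed box 60 (its x) x 56 (y) x 90 mm (z). Starts standing on end, z up, on the black mat. White label on its -x face, at the start roughly towards the robot. Label up = its x axis points down: tip it away from the label side; it then lies 60 mm high, z level. Grip across the 56 mm (y).
- carton_c_center (a point): Centre of the blue carton (loose, 0.2 to 0.4 kg, may be absent): closed box 60 (its x) x 56 (y) x 90 mm (z). Starts standing on end, z up, on the black mat. White label on its -x face, at the start roughly towards the robot. Label up = its x axis points down: tip it away from the label side; it then lies 60 mm high, z level. Grip across the 56 mm (y).
- press: Fixed grey carton press: x points to its rear (away from the robot), y left, z up; origin on the table, mid-width, 70 mm behind the fence's rear face. At the front the yellow fence, then the open bed with three lanes, then the sliding dating bar, its top 57 mm above the table, then a housing 100 mm tall. Lever on the left end (+y). The table before the fence is clear.
- bed (a point): Bed floor (3 mm above the table), mid-width, at the fence's rear face; axes as the press. Three lanes at y = -96, 0 and 96 mm, each 68 mm wide, parted by ribs 28 mm wide whose tops (and the side kerbs') are 18 mm above the table. A carton lies in a lane, long side along x. Lever at rest: the bar's face is at x = 132 mm; fully pulled: 91 mm (44 mm per rad), just a carton's length.
- fence_top (a point): Middle of the yellow fence's top, 14 mm above the table; axes as the press. The fence is a fixed strip across the whole front of the bed, 10 mm thick in x (5 mm either side of this point). A standing carton is best pushed near its top and a little upwards (a finger rubbing down the face can jam it). Tipped over, its tail rests on the fence and must be pushed on until it drops in behind.
- lever (a joint): Angle of the sprung lever, rad: 0 at rest (leaning 0.45 rad to the rear), growing as its top is pulled towards the robot (the press's -x), 0.92 at the hard stop, fully pulled. The spring pulls it home: about 3 N at the handle at rest, 9 N at full stroke; let go, it snaps back.
- lever_grip (a point): Middle of the lever's red round handle bar, 16 mm diameter, 72 mm long, along the press's y, 170 mm from the lever's axis and about 198 mm above the table at rest. Free from above and in front and behind.
- lever_pivot (a point): Point on the lever's fixed axis (parallel to the press's y, 45 mm above the table) abreast of the handle's middle; axes as the press.
- in_mat_top (a point): Centre of the top of the black arrivals mat (fixed), 300 (x) x 160 (y) x 4 mm; the cartons start on it. It may be on either side of the press.
- out_mat_top (a point): Centre of the top of the blue outgoing mat (fixed) with a white border, 300 (x) x 160 (y) x 4 mm, on the other side of the press.
- sanitiser: Bystander, loose, to be left alone: clear hand-gel bottle with white cap, 60 dia x 150 tall; origin at the centre of its underside.
- swab_jar: Bystander, loose, to be left alone: glass jar with blue lid, 70 dia x 90 tall; origin at the centre of its underside.
- tape_roll: Bystander, loose, to be left alone: white tape roll lying flat, 90 dia x 24 tall; origin at the centre of its underside.
- pen_cup: Bystander, loose, to be left alone: empty grey cup, 72 dia x 95 tall; origin at the centre of its underside.
- stapler: Bystander, loose, to be left alone: red and black stapler, 120 x 34 x 52 tall; origin at the centre of its underside.

How it is judged (in metres and radians):
On the way, in this order (a step that is already met when the one before it is completed fails the run):
1. every carton lies in the bed behind the fence, label up, lever at rest (angle between each of carton_a_center, carton_b_center, carton_c_center's own x axis and vertical above 3 rad and x of carton_a_center in the frame of bed between 0.0385 and 0.0905 m and y of carton_a_center in the frame of bed between -0.115 and 0.115 m and z of carton_a_center in the frame of bed between 0.02 and 0.036 m and angle between the z axis of each of carton_a_center, carton_b_center, carton_c_center and the x axis of bed, either way round below 0.2 rad and x of carton_b_center in the frame of bed between 0.0385 and 0.0905 m and y of carton_b_center in the frame of bed between -0.115 and 0.115 m and z of carton_b_center in the frame of bed between 0.02 and 0.036 m and x of carton_c_center in the frame of bed between 0.0385 and 0.0905 m and y of carton_c_center in the frame of bed between -0.115 and 0.115 m and z of carton_c_center in the frame of bed between 0.02 and 0.036 m and value of joint lever below 0.08 rad), for 0.2 s.
2. the lever is held fully pulled, the cartons pressed up to the fence (angle between each of carton_a_center, carton_b_center, carton_c_center's own x axis and vertical above 3 rad and x of carton_a_center in the frame of bed between 0.0385 and 0.053 m and y of carton_a_center in the frame of bed between -0.115 and 0.115 m and z of carton_a_center in the frame of bed between 0.02 and 0.036 m and angle between the z axis of each of carton_a_center, carton_b_center, carton_c_center and the x axis of bed, either way round below 0.2 rad and x of carton_b_center in the frame of bed between 0.0385 and 0.053 m and y of carton_b_center in the frame of bed between -0.115 and 0.115 m and z of carton_b_center in the frame of bed between 0.02 and 0.036 m and x of carton_c_center in the frame of bed between 0.0385 and 0.053 m and y of carton_c_center in the frame of bed between -0.115 and 0.115 m and z of carton_c_center in the frame of bed between 0.02 and 0.036 m and value of joint lever above 0.84 rad), for 0.3 s.
3. the lever is back home (value of joint lever below 0.05 rad), for 0.2 s.
At the end, for the whole second after the job is handed in: every carton present lies flat on the blue mat, not stacked, label up within 0.14 rad, its centre over the mat; the lever is home (under 0.05 rad) (angle between each of carton_a_center, carton_b_center, carton_c_center's own x axis and vertical above 3 rad and x of carton_a_center in the frame of out_mat_top between -0.15 and 0.15 m and y of carton_a_center in the frame of out_mat_top between -0.08 and 0.08 m and z of carton_a_center in the frame of out_mat_top between 0.02 and 0.04 m and x of carton_b_center in the frame of out_mat_top between -0.15 and 0.15 m and y of carton_b_center in the frame of out_mat_top between -0.08 and 0.08 m and z of carton_b_center in the frame of out_mat_top between 0.02 and 0.04 m and x of carton_c_center in the frame of out_mat_top between -0.15 and 0.15 m and y of carton_c_center in the frame of out_mat_top between -0.08 and 0.08 m and z of carton_c_center in the frame of out_mat_top between 0.02 and 0.04 m and value of joint lever below 0.05 rad); the robot touches nothing.
It fails at once if the lever snaps back (faster than 1.5 rad/s) (velocity of joint lever below -1.5 rad/s).
It fails at once if a bystander is knocked over or shoved more than 6 cm (distance of any of sanitiser, swab_jar, tape_roll, pen_cup, stapler from where it was at the start of the episode above 0.06 m or angle between any of sanitiser, swab_jar, tape_roll, pen_cup, stapler's own z axis and vertical above 0.6 rad).
Of carton_a, carton_b, carton_c only 2 to 3 are there at a start; the rules pass over those that are not, and their reading is None.
At some moment in a run one of carton_a, carton_b, carton_c may be knocked a few centimetres aside while the robot is not near it.
It also fails if it takes over 210 s, if anything falls off the work surface, if the arm or the gripper's body presses on something with over 40 N, if the wrist force passes 120 N, or if a joint passes its speed limit or range.

## Working session

There is one attempt and no reset: what is moved stays moved. The work goes in short steps, Python scripts to look and compute and a tool call to move; the robot and the scene stay as the last step left them, time stands still between calls to the robot, and variables do not carry over. Pictures are saved under pics/ and viewed, about 12 in all and at most 16, crops included, and the job is handed in when it is done.

Besides the shell and the picture viewer there is one more tool, called after "Emit:" as name(argument=value, ...) on one line, values as JSON. move_arm: Moves the arm, as the interface text tells. Its arguments: {"type":"object","properties":{"steps":{"type":"array"},"hand":{"type":"number"},"squeeze":{"type":"number"}},"required":["steps"]}

```bash
mkdir -p pics; ls; cat > h.py <<'E'
import numpy as np, cv2
from cell import env
from scipy.spatial.transform import Rotation as R
def pose():
    o=env.get_obs(); return o
def cam(name):
    o=env.get_obs(); im,d=env.read_camera(name); c=env.calibration(name); K=np.array(c["intrinsics"])
    if "mount" in c:
        T=np.eye(4); T[:3,:3]=rot(o["tool_rot"]); T[:3,3]=o["tool_pos"]; M=T@np.array(c["mount"])
    else:
        M=np.eye(4); M[:3,:3]=rot(c["orientation"]); M[:3,3]=c["position"]
    return im,d,K,M
def rot(a):
    a=np.array(a,float)
    if a.shape==(3,3): return a
    if a.shape==(4,): return R.from_quat(a).as_matrix()
    return R.from_euler('xyz',a,degrees=True).as_matrix()
def cloud(d,K,M):
    v,u=np.mgrid[:d.shape[0],:d.shape[1]]
    x=(u-K[0,2])/K[0,0]*d; y=(v-K[1,2])/K[1,1]*d
    return np.stack([x,-y,-d],-1)@M[:3,:3].T+M[:3,3]
def save(n,im): cv2.imwrite("pics/"+n,im[:,:,::-1])
E
python3 - <<'E'
from h import *
o=env.get_obs();print(o)
for n in("scene","top","wrist"):print(n,env.calibration(n))
a=cam("top");b=cam("scene");save("a.png",a[0]);save("b.png",b[0])
for q in["carton_a_center","carton_b_center","carton_c_center","press","in_mat_top","out_mat_top","lever","sanitiser","swab_jar","tape_roll","pen_cup","stapler"]:
    for (n,c) in(("top",a),("scene",b)):
        P=cloud(*c[1:])
        for r in env.cut_out(n,q)[:3]:
            m=r["region"]&(c[1]>0)
            p=P[m]
            print(q,n,round(r["conf"],2),np.round(r["uv"]),m.sum(),np.round(np.percentile(p,[3,50,97],axis=0),3).tolist() if m.sum() else'')
E
```

```text
pics
{'time_s': 0.0, 'qpos': array([77.58670285, 18.43872275, -4.01559853, 83.17366768,  1.29422161,
       78.5413855 , -3.2591416 ]), 'joint_velocities': array([-0.03052003,  0.0950297 , -0.04165412, -0.0120475 , -0.02429895,
       -0.02307943, -0.06052647]), 'effort': array([ 3.74094925e-04, -4.91282523e+01, -4.03197370e-01, -3.12528276e+01,
       -6.37278683e-02,  4.34586941e-02,  1.87533419e-04]), 'tool_pos': array([ 0.14849631, -0.63226252,  0.22947614]), 'tool_rot': array([-1.79891423e+02,  4.95331395e-03,  1.32237908e+01]), 'force': array([ 0.36625451,  0.86593282, -0.53715529]), 'wrist_torque': array([-0.01075513, -0.04698798,  0.00388233]), 'grip_width': 0.08716026213065252}
scene {'intrinsics': array([[464.49577306,   0.        , 256.61457285],
       [  0.        , 464.49577306, 191.83875509],
       [  0.        ,   0.        ,   1.        ]]), 'position': array([1.1537435 , 0.22349407, 1.03754448]), 'orientation': array([ 35.32996835,   0.89380435, 110.19999624])}
top {'intrinsics': array([[455.71430871,   0.        , 254.67240087],
       [  0.        , 455.71430871,
[... 3452 characters left out ...]
[[0.702, -0.286, 0.001], [0.746, -0.243, 0.024], [0.785, -0.202, 0.029]]
pen_cup top 0.91 [392. 131.] 816 [[0.688, -0.39, 0.003], [0.725, -0.368, 0.057], [0.752, -0.326, 0.096]]
pen_cup scene 0.79 [105. 220.] 1061 [[0.69, -0.391, 0.007], [0.722, -0.359, 0.065], [0.755, -0.326, 0.098]]
stapler top 0.76 [187. 274.] 649 [[0.321, 0.134, 0.009], [0.356, 0.181, 0.049], [0.389, 0.229, 0.059]]
stapler top 0.74 [122. 222.] 6913 [[0.36, 0.279, -0.001], [0.497, 0.355, 0.004], [0.64, 0.431, 0.008]]
stapler top 0.36 [247. 174.] 10759 [[0.484, -0.123, -0.0], [0.603, 0.019, 0.018], [0.696, 0.187, 0.12]]
stapler scene 0.69 [347. 176.] 800 [[0.328, 0.133, 0.007], [0.361, 0.182, 0.044], [0.393, 0.231, 0.059]]
```

View pics/a.png

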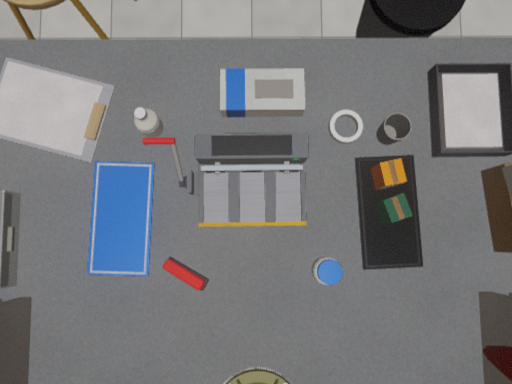

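View pics/b.png

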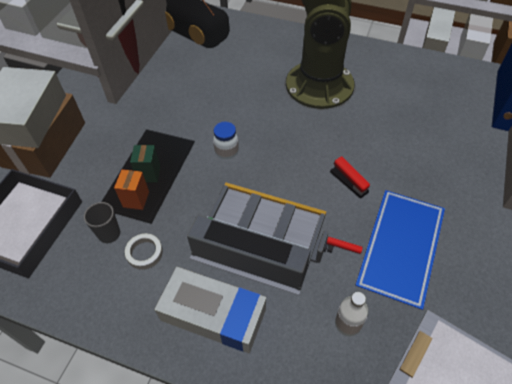

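Two cartons are present: orange at top-view (392,174) and green at (398,208), with no blue one. The fence runs from (199,225) to (306,224), and the lever is red at (160,141). Next I measure the poses exactly.

```bash
cat >> h.py <<'E'
def hsv(im): return cv2.cvtColor(im,cv2.COLOR_RGB2HSV)
def rect(p):
    (c,s,a)=cv2.minAreaRect((p[:,:2]*1000).astype(np.float32)); return np.round(c,1),np.round(s,1),round(a,1)
E
python3 - <<'E'
from h import *
D={n:cam(n) for n in("top","scene")}
for n in D:
    im,d,K,M=D[n];P=cloud(d,K,M);H=hsv(im);ok=d>0
    x,y,z=P[...,0],P[...,1],P[...,2]
    f=ok&(H[...,0]>18)&(H[...,0]<32)&(H[...,1]>120)&(abs(x-.49)<.05)&(abs(y)<.25)
    p=P[f];print(n,"fence",f.sum(),rect(p),np.median(p[:,2]),p[:,1].min(),p[:,1].max())
    q=np.polyfit(p[:,1],p[:,0],1);print(" line x=%.4f*y+%.4f"%tuple(q), np.percentile(p[:,0]-np.polyval(q,p[:,1]),[5,95]))
    for nm,(x0,y0) in dict(a=(.512,-.345),b=(.601,-.34)).items():
        m=ok&(abs(x-x0)<.045)&(abs(y-y0)<.06)&(z>.086); print(" ",nm,rect(P[m]),np.median(z[m]),m.sum())
    m=ok&((H[...,0]<8)|(H[...,0]>172))&(H[...,1]>150)&(z>.15)&(abs(y-.22)<.08)&(abs(x-.66)<.1);print(" lever",rect(P[m]),np.percentile(P[m],[2,50,98],axis=0).round(3).tolist())
    m=ok&(H[...,0]>95)&(H[...,0]<125)&(H[...,1]>120)&(abs(y-.36)<.12)&(z<.03)&(abs(x-.5)<.2);print(" outmat",rect(P[m]))
    m=ok&(H[...,1]<60)&(H[...,2]<70)&(abs(y+.35)<.12)&(z<.03)&(abs(x-.5)<.17);print(" inmat",rect(P[m]))
    # bed side edges / housing
    m=ok&(z>.085)&(z<.115)&(abs(y)<.18)&(x>.6)&(x<.85); print(" housing",rect(P[m]),np.percentile(P[m],[1,99],axis=0).round(3).tolist())
    m=ok&(z>.012)&(z<.03)&(abs(y)<.14)&(x>.5)&(x<.61); yy=np.sort(y[m]); h,e=np.histogram(yy,bins=np.arange(-.15,.16,.006)); print(list(zip(e.round(3),h)))
E
```

```text
top fence 369 (array([482. ,   8.1]), array([ 10.2, 278.9]), 0.1) 0.013726240682365498 -0.1313659753636152 0.14754403917435624
 line x=-0.0021*y+0.4816 [-0.00424682  0.00389987]
  a (array([ 514.2, -351.2]), array([60.6, 58.1]), 19.9) 0.09406618253790278 567
  b (array([ 603.5, -343. ]), array([60.2, 57.5]), 10.9) 0.09382344479252258 551
 lever (array([664.5, 218.6]), array([69.6, 13.2]), 89.5) [[0.659, 0.186, 0.2], [0.664, 0.219, 0.204], [0.671, 0.252, 0.208]]
 outmat (array([502.3, 355.7]), array([161.8, 300. ]), 87.6)
 inmat (array([ 512.3, -356.1]), array([298.5, 160. ]), 2.1)
 housing (array([672.7,   8.1]), array([283.1,  68.6]), 89.3) [[0.64, -0.129, 0.088], [0.705, 0.146, 0.108]]
[(np.float64(-0.15), np.int64(0)), (np.float64(-0.144), np.int64(0)), (np.float64(-0.138), np.int64(18)), (np.float64(-0.132), np.int64(92)), (np.float64(-0.126), np.int64(80)), (np.float64(-0.12), np.int64(0)), (np.float64(-0.114), np.int64(0)), (np.float64(-0.108), np.int64(0)), (np.float64(-0.102), np.int64(0)), (np.float64(-0.096), np.int64(0)), (np.float64(-0.09), np.int64(0)), (np.float64(-0.08
[... 3122 characters left out ...]
03), np.int64(0)), (np.float64(0.036), np.int64(1)), (np.float64(0.042), np.int64(71)), (np.float64(0.048), np.int64(72)), (np.float64(0.054), np.int64(77)), (np.float64(0.06), np.int64(74)), (np.float64(0.066), np.int64(60)), (np.float64(0.072), np.int64(0)), (np.float64(0.078), np.int64(0)), (np.float64(0.084), np.int64(0)), (np.float64(0.09), np.int64(0)), (np.float64(0.096), np.int64(0)), (np.float64(0.102), np.int64(0)), (np.float64(0.108), np.int64(0)), (np.float64(0.114), np.int64(0)), (np.float64(0.12), np.int64(0)), (np.float64(0.126), np.int64(0)), (np.float64(0.132), np.int64(4)), (np.float64(0.138), np.int64(26)), (np.float64(0.144), np.int64(0)), (np.float64(0.15), np.int64(0))]
```

```bash
python3 - <<'E'
import cv2
im=cv2.imread("pics/a.png")[150:230,350:430];cv2.imwrite("pics/c.png",cv2.resize(im,None,fx=6,fy=6,interpolation=cv2.INTER_NEAREST))
E
```

```text
(no output)
```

View pics/c.png

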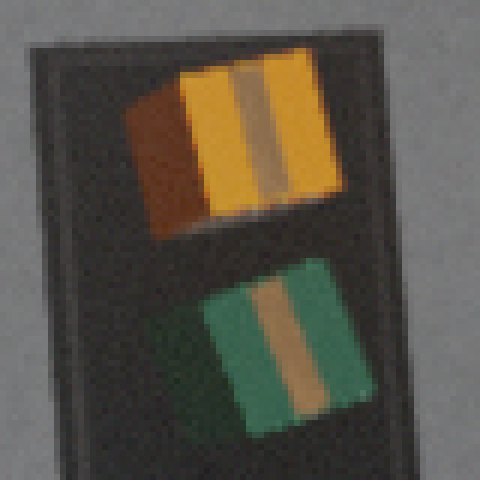

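```bash
cat >> h.py <<'E'
def to(*targets):
    "world (x,y,z,yaw deg) -> tool shifts, turn rad from present measured pose"
    o=env.get_obs(); p=np.array(o["tool_pos"]);T=rot(o["tool_rot"]); y0=o["tool_rot"][2]
    print("at",o["time_s"],p.round(4),np.round(o["tool_rot"],2),"grip",round(o["grip_width"],4),"F",np.round(o["force"],1), "q",np.round(o["qpos"],1))
    for t in targets:
        s=T.T@(np.array(t[:3])-p); print(t,"->",s.round(3).tolist(),round(-np.radians((t[3]-y0+180)%360-180),3))
E
python3 -c "
from h import *
to((.515,-.351,.23,19),(.515,-.351,.061,19))"
```

```text
at 1.4 [ 0.1487 -0.6328  0.2306] [179.99   0.    13.23] grip 0.0869 F [0.1 0.8 0.1] q [77.6 18.4 -4.  83.1  1.3 78.5 -3.3]
(0.515, -0.351, 0.23, 19) -> [0.421, -0.191, 0.001] -0.101
(0.515, -0.351, 0.061, 19) -> [0.421, -0.191, 0.17] -0.101
```

Emit:
move_arm(steps=[[[0.06,-0.027,0],0],[[0.11,-0.05,0],0],[[0.16,-0.073,0],0],[[0.21,-0.095,0],0],[[0.26,-0.118,0],0],[[0.31,-0.14,0],0],[[0.36,-0.163,0],-0.1],[[0.41,-0.186,0],-0.1],[[0.421,-0.191,0],-0.1],[[0.421,-0.191,0],-0.1],[[0.421,-0.191,0],-0.1],[[0.421,-0.191,0],-0.1],[[0.421,-0.191,0],-0.1],[[0.421,-0.191,0],-0.1]], hand=-1, squeeze=15)

```text
time_s: 3.15
tool_pos: [0.5145, -0.351, 0.2306]
tool_rot: [180.0, 0.0, 18.9]
force: [-1.1, 0.2, -0.3]
grip_width: 0.087
```

```bash
python3 - <<'E'
from h import *
im,d,K,M=cam("wrist");P=cloud(d,K,M);save("w1.png",im)
z=P[...,2]; m=(d>0)&(z>.088)&(z<.1)
n,l=cv2.connectedComponents(m.astype(np.uint8))
for i in range(1,n):
    if (l==i).sum()>300: print((l==i).sum(),rect(P[l==i]),np.median(z[l==i]))
to((.515,-.351,.061,19))
E
```

```text
5202 (array([ 606.5, -342.5]), array([60.5, 55.9]), 11.4) 0.09415598640073475
4050 (array([ 517.4, -350.2]), array([59.7, 56.1]), 19.1) 0.09413504053080521
at 3.2 [ 0.5146 -0.3508  0.2306] [1.7999e+02 1.0000e-02 1.8920e+01] grip 0.0869 F [ 0.8 -0.2 -0.9] q [ 48.1  16.2 -20.   86.7   5.6  78.  -43.3]
(0.515, -0.351, 0.061, 19) -> [0.0, 0.0, 0.17] -0.001
```

View pics/w1.png

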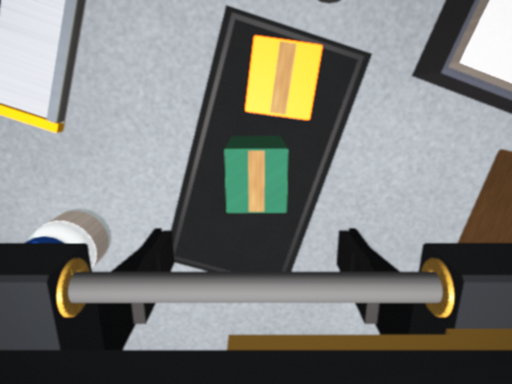

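Emit:
move_arm(steps=[[[0.002,0,0.05],0],[[0.002,0,0.09],0],[[0.002,0,0.13],0],[[0.002,0,0.155],0],[[0.002,0,0.168],0],[[0.002,0,0.168],0],[[0.002,0,0.168],0]])

```text
time_s: 4.08
tool_pos: [0.5176, -0.3505, 0.064]
tool_rot: [179.9, -0.1, 19.0]
force: [0.0, -1.1, 0.2]
grip_width: 0.0868
```

Emit:
move_arm(steps=[[[0,0,0],0],[[0,0,0],0],[[0,0,0],0],[[0,0,0],0],[[0,0,-0.02],0],[[0,0,-0.06],0],[[0,0,-0.06],0]], hand=1, squeeze=20)

```text
time_s: 4.95
tool_pos: [0.5193, -0.3512, 0.1272]
tool_rot: [179.6, -0.3, 19.0]
force: [-0.0, -0.4, -1.9]
grip_width: 0.0557
```

```bash
python3 -c "
from h import *
to((.445,-.2,.15,0),(.438,.008,.12,0),(.438,.008,.061,0))"
```

```text
at 4.95 [ 0.5193 -0.3512  0.1272] [179.64  -0.27  18.96] grip 0.0557 F [-0.  -0.4 -1.9] q [ 47.6  20.4 -19.7  93.7   7.4  66.7 -44.8]
(0.445, -0.2, 0.15, 0) -> [-0.021, -0.167, -0.024] 0.331
(0.438, 0.008, 0.12, 0) -> [0.04, -0.366, 0.005] 0.331
(0.438, 0.008, 0.061, 0) -> [0.04, -0.366, 0.064] 0.331
```

Emit:
move_arm(steps=[[[0.01,-0.03,-0.03],0.04],[[0.02,-0.07,-0.035],0.1],[[0.03,-0.12,-0.035],0.17],[[0.035,-0.17,-0.035],0.24],[[0.04,-0.22,-0.035],0.31],[[0.04,-0.27,-0.03],0.331],[[0.04,-0.32,-0.02],0.331],[[0.04,-0.35,0],0.331],[[0.04,-0.366,0.02],0.331],[[0.04,-0.366,0.03],0.331],[[0.04,-0.366,0.03],0.331],[[0.04,-0.366,0.03],0.331],[[0.04,-0.366,0.03],0.331]])

```text
time_s: 6.58
tool_pos: [0.4364, 0.0086, 0.0931]
tool_rot: [180.0, -0.1, -0.1]
force: [-0.2, -0.0, -2.7]
grip_width: 0.0561
```

```bash
python3 - <<'E'
from h import *
to((.438,.008,.061,0))
im,d,K,M=cam("scene");P=cloud(d,K,M);save("s2.png",im[60:300,100:420].repeat(2,0).repeat(2,1))
H=hsv(im);m=(d>0)&(H[...,0]>65)&(H[...,0]<95)&(H[...,1]>100)&(abs(P[...,1])<.1)&(P[...,0]>.35);p=P[m];print(m.sum(),np.percentile(p,[2,50,98],axis=0).round(3).tolist())
E
```

```text
at 6.575 [0.4364 0.0086 0.0931] [ 1.7999e+02 -7.0000e-02 -8.0000e-02] grip 0.0561 F [-0.2 -0.  -2.7] q [ 29.3   0.5 -33.7 120.4   0.4  59.  -94.7]
(0.438, 0.008, 0.061, 0) -> [0.002, 0.001, 0.032] -0.001
152 [[0.413, -0.018, 0.124], [0.449, 0.018, 0.126], [0.465, 0.035, 0.13]]
```

View pics/s2.png

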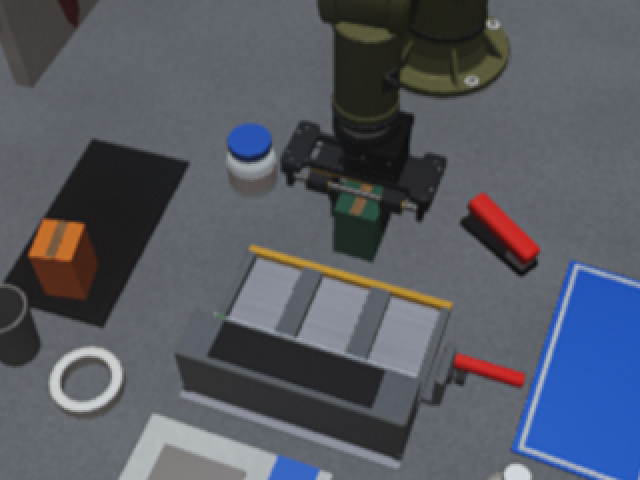

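Emit:
move_arm(steps=[[[0.004,0,0.015],0],[[0.006,0,0.025],0],[[0.006,0,0.032],0],[[0.006,0,0.035],0],[[0.006,0,0.035],0],[[0.006,0,0.035],0]])

```text
time_s: 7.38
tool_pos: [0.4412, 0.0092, 0.0585]
tool_rot: [179.9, 0.1, -0.0]
force: [-5.4, -0.4, 11.0]
grip_width: 0.0556
```

Emit:
move_arm(steps=[[[0,0,0],0],[[0,0,0],0],[[0,0,0],0],[[0,0,0],0],[[0,0,-0.02],0],[[0,0,-0.05],0],[[0,0,-0.065],0],[[-0.02,0,-0.065],0],[[-0.04,0,-0.065],0],[[-0.06,0,-0.065],0],[[-0.06,0,-0.065],0],[[-0.06,0,-0.065],0]], hand=-1)

```text
time_s: 8.88
tool_pos: [0.3824, 0.0092, 0.1227]
tool_rot: [180.0, -0.1, -0.0]
force: [0.4, 0.3, -1.2]
grip_width: 0.0867
```

```bash
python3 - <<'E'
from h import *
to((.385,.008,.084,0))
im,d,K,M=cam("wrist");P=cloud(d,K,M)
z=P[...,2]; m=(d>0)&(z>.08)&(z<.1)&(abs(P[...,1])<.06);print(rect(P[m]),np.median(z[m]))
E
```

```text
at 8.875 [0.3824 0.0092 0.1227] [ 1.7999e+02 -6.0000e-02 -1.0000e-02] grip 0.0867 F [ 0.4  0.3 -1.2] q [ 30.2 -10.  -32.4 124.9  -5.9  63.6 -89.1]
(0.385, 0.008, 0.084, 0) -> [0.003, 0.001, 0.039] -0.0
(array([440.8,  10.1]), array([60. , 56.2]), 0.0) 0.09015920260706084
```

Emit:
move_arm(steps=[[[0.003,0,0],0],[[0.003,0,0],0],[[0.003,0,0.02],0],[[0.003,0,0.038],0],[[0.007,0,0.039],0],[[0.012,0,0.039],0],[[0.02,0,0.039],0],[[0.026,0,0.038],0],[[0.032,0,0.036],0],[[0.038,0,0.034],0],[[0.044,0,0.032],0],[[0.05,0,0.03],0],[[0.056,0,0.028],0],[[0.062,0,0.026],0],[[0.068,0,0.024],0],[[0.074,0,0.022],0],[[0.08,0,0.02],0],[[0.086,0,0.018],0],[[0.09,0,0.016],0],[[0.09,0,0.016],0]], hand=1, squeeze=20)

```text
time_s: 11.42
tool_pos: [0.472, 0.0093, 0.1067]
tool_rot: [-180.0, -0.0, -0.0]
force: [-0.7, 0.6, -0.1]
grip_width: 0.0003
```

```bash
python3 - <<'E'
from h import *
to((.385,.008,.084,0))
im,d,K,M=cam("scene");P=cloud(d,K,M);save("s3.png",im[60:300,100:420].repeat(2,0).repeat(2,1))
m=(d>0)&(P[...,2]>.03)&(abs(P[...,1]-.01)<.035)&(P[...,0]>.46)&(P[...,0]<.6);p=P[m];print(m.sum(),np.percentile(p,[2,50,98],axis=0).round(3).tolist())
E
```

```text
at 11.425 [0.472  0.0093 0.1067] [-1.7999e+02 -2.0000e-02 -1.0000e-02] grip 0.0003 F [-0.7  0.6 -0.1] q [ 29.    4.5 -34.3 115.2   2.9  61.1 -96.6]
(0.385, 0.008, 0.084, 0) -> [-0.087, 0.001, 0.023] -0.0
5239 [[0.464, -0.023, 0.067], [0.5, 0.013, 0.376], [0.52, 0.044, 0.515]]
```

View pics/s3.png

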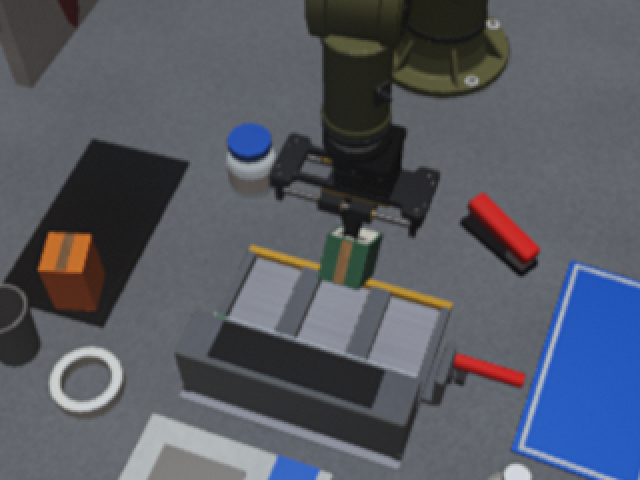

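Emit:
move_arm(steps=[[[0.005,0,0],0],[[0.01,0,0],0],[[0.015,0,0],0],[[0.02,0,0],0],[[0.025,0,0],0],[[0.03,0,0],0],[[0.03,0,0],0],[[0.03,0,0],0],[[-0.01,0,-0.01],0],[[-0.05,0,-0.01],0],[[-0.1,0,-0.01],0],[[-0.1,0,-0.01],0]])

```text
time_s: 12.98
tool_pos: [0.3684, 0.0084, 0.116]
tool_rot: [179.8, 0.1, -0.1]
force: [1.2, -1.1, 0.3]
grip_width: 0.0005
```

```bash
python3 - <<'E'
from h import *
to((.44,.008,.05,0))
im,d,K,M=cam("scene");P=cloud(d,K,M);save("s4.png",im[60:300,100:420].repeat(2,0).repeat(2,1))
x,y,z=P[...,0],P[...,1],P[...,2]
m=(d>0)&(z>.03)&(z<.11)&(abs(y-.01)<.045)&(x>.43)&(x<.6);p=P[m];print(m.sum(),np.percentile(p,[2,50,98],axis=0).round(3).tolist())
im,d,K,M=cam("top");P=cloud(d,K,M);x,y,z=P[...,0],P[...,1],P[...,2]
m=(d>0)&(z>.086)&(z<.102)&(abs(x-.6)<.08)&(abs(y+.35)<.08);print("b",rect(P[m]),m.sum())
m=(d>0)&(z>.03)&(z<.11)&(abs(y-.01)<.045)&(x>.43)&(x<.6);p=P[m];print(m.sum(),np.percentile(p,[2,50,98],axis=0).round(3).tolist())
E
```

```text
at 12.975 [0.3684 0.0084 0.116 ] [ 1.798e+02  7.000e-02 -7.000e-02] grip 0.0005 F [ 1.2 -1.1  0.3] q [ 31.4 -11.6 -33.3 126.9  -6.9  63.2 -88.2]
(0.44, 0.008, 0.05, 0) -> [0.072, 0.0, 0.066] -0.001
888 [[0.467, -0.018, 0.034], [0.515, 0.011, 0.07], [0.552, 0.037, 0.082]]
b (array([ 617.6, -323.5]), array([60.2, 57.8]), 17.9) 550
862 [[0.455, -0.017, 0.035], [0.501, 0.009, 0.071], [0.55, 0.036, 0.08]]
```

View pics/s4.png

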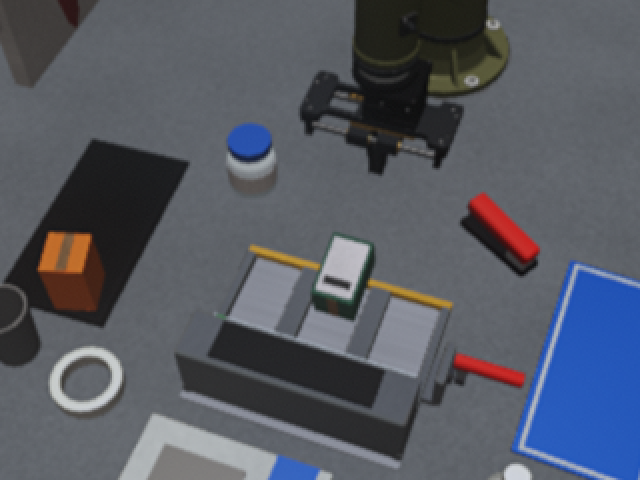

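Emit:
move_arm(steps=[[[0.03,0,0.03],0],[[0.05,0,0.06],0],[[0.065,0,0.071],0],[[0.072,0,0.071],0],[[0.08,0,0.071],0],[[0.087,0,0.071],0],[[0.094,0,0.071],0],[[0.1,0,0.071],0],[[0.106,0,0.071],0],[[0.112,0,0.071],0],[[0.118,0,0.071],0],[[0.121,0,0.071],0],[[0.121,0,0.071],0],[[0.1,0,0.071],0],[[0.06,0,0.03],0],[[0.06,0,-0.03],0],[[0.06,0,-0.05],0]])

```text
time_s: 15.2
tool_pos: [0.4338, 0.0092, 0.1704]
tool_rot: [179.9, -0.4, -0.0]
force: [0.5, 0.8, -1.0]
grip_width: 0.0003
```

```bash
python3 - <<'E'
from h import *
to((.6175,-.3235,.15,18),(.6175,-.3235,.062,18))
for n in("scene","top"):
    im,d,K,M=cam(n);P=cloud(d,K,M)
    x,y,z=P[...,0],P[...,1],P[...,2]
    m=(d>0)&(z>.03)&(z<.09)&(abs(y-.01)<.045)&(x>.43)&(x<.61);p=P[m];print(m.sum(),np.percentile(p,[2,50,98],axis=0).round(3).tolist())
    m=m&(z>.055);print(rect(P[m]),np.polyfit(x[m],z[m],1))
E
```

```text
at 15.2 [0.4338 0.0092 0.1704] [ 1.7987e+02 -4.4000e-01 -1.0000e-02] grip 0.0003 F [ 0.5  0.8 -1. ] q [ 34.   -5.8 -36.4 115.8  -3.6  68.5 -90.9]
(0.6175, -0.3235, 0.15, 18) -> [0.184, 0.333, 0.023] -0.314
(0.6175, -0.3235, 0.062, 18) -> [0.183, 0.332, 0.111] -0.314
882 [[0.5, -0.019, 0.033], [0.553, 0.011, 0.064], [0.589, 0.036, 0.069]]
(array([542.6,   8.2]), array([94.4, 57. ]), 0.1) [-0.01318905  0.07176996]
791 [[0.497, -0.018, 0.059], [0.541, 0.008, 0.063], [0.586, 0.036, 0.068]]
(array([541.8,   8.3]), array([55.7, 90. ]), 89.9) [-0.0058193   0.06630228]
```

Emit:
move_arm(steps=[[[0.03,0.05,0],-0.05],[[0.06,0.1,0],-0.12],[[0.09,0.15,0],-0.2],[[0.12,0.2,0],-0.28],[[0.14,0.25,0],-0.314],[[0.17,0.3,0],-0.314],[[0.186,0.333,0],-0.314],[[0.186,0.333,0.02],-0.314],[[0.186,0.333,0.03],-0.314],[[0.186,0.333,0.03],-0.314],[[0.186,0.333,0.03],-0.314]], hand=-1)

```text
time_s: 16.68
tool_pos: [0.6179, -0.3227, 0.1372]
tool_rot: [180.0, -0.0, 18.1]
force: [0.2, -0.6, 0.6]
grip_width: 0.0862
```

```bash
python3 - <<'E'
from h import *
im,d,K,M=cam("wrist");P=cloud(d,K,M);x,y,z=P[...,0],P[...,1],P[...,2]
m=(d>0)&(z>.088)&(z<.1)&(abs(x-.61)<.06)&(abs(y+.32)<.06); print(m.sum(),rect(P[m]))
c=rect(P[m])[0]/1000
to((.6185,-.3235,.062,18))
E
```

```text
8028 (array([ 620.9, -322.6]), array([60.4, 56.2]), 16.5)
at 16.725 [ 0.618  -0.323   0.1376] [ 1.7994e+02 -5.0000e-02  1.8050e+01] grip 0.0865 F [ 0.   0.5 -0.1] q [ 42.9  29.1 -24.4  81.5  12.2  72.  -54.5]
(0.6185, -0.3235, 0.062, 18) -> [0.0, 0.001, 0.076] 0.001
```

Emit:
move_arm(steps=[[[0.002,0,0.03],0.027],[[0.002,0,0.06],0.027],[[0.002,0,0.075],0.027],[[0.002,0,0.075],0.027],[[0.002,0,0.075],0.027]])

```text
time_s: 17.35
tool_pos: [0.6205, -0.3235, 0.0632]
tool_rot: [179.9, -0.1, 16.4]
force: [-0.1, -0.7, -0.5]
grip_width: 0.087
```

Emit:
move_arm(steps=[[[0,0,0],0],[[0,0,0],0],[[0,0,0],0],[[0,0,0],0],[[0,0,-0.02],0],[[0,0,-0.06],0],[[0,0,-0.09],0],[[0,0,-0.09],0],[[0,0,-0.09],0]], hand=1, squeeze=20)

```text
time_s: 18.48
tool_pos: [0.6186, -0.3228, 0.1502]
tool_rot: [-179.9, 0.1, 16.4]
force: [0.4, 0.6, -3.5]
grip_width: 0.0556
```

```bash
python3 -c "
from h import *
to((.441,-.087,.15,0),(.441,-.087,.0585,0))"
```

```text
at 18.475 [ 0.6186 -0.3228  0.1502] [-1.7992e+02  1.0000e-01  1.6440e+01] grip 0.0556 F [ 0.4  0.6 -3.5] q [ 42.6  28.7 -24.2  80.4  11.8  73.5 -55.9]
(0.441, -0.087, 0.15, 0) -> [-0.104, -0.276, 0.001] 0.287
(0.441, -0.087, 0.0585, 0) -> [-0.103, -0.276, 0.092] 0.287
```

Emit:
move_arm(steps=[[[-0.015,-0.04,0],0.05],[[-0.035,-0.09,0],0.12],[[-0.055,-0.14,0],0.19],[[-0.073,-0.19,0],0.26],[[-0.09,-0.24,0],0.287],[[-0.104,-0.276,0.01],0.287],[[-0.104,-0.276,0.04],0.287],[[-0.104,-0.276,0.07],0.287],[[-0.104,-0.276,0.082],0.287],[[-0.104,-0.276,0.088],0.287],[[-0.104,-0.276,0.091],0.287],[[-0.104,-0.276,0.091],0.287],[[-0.104,-0.276,0.091],0.287]])

```text
time_s: 20.1
tool_pos: [0.4422, -0.088, 0.0611]
tool_rot: [180.0, -0.1, -0.0]
force: [0.4, 0.1, -4.1]
grip_width: 0.0558
```

Emit:
move_arm(steps=[[[0,0,0],0],[[0,0,0],0],[[0,0,0],0],[[0,0,0],0],[[0,0,-0.02],0],[[0,0,-0.05],0],[[0,0,-0.065],0],[[-0.02,0,-0.065],0],[[-0.04,0,-0.065],0],[[-0.06,0,-0.065],0],[[-0.06,0,-0.065],0],[[-0.06,0,-0.065],0]], hand=-1)

```text
time_s: 21.6
tool_pos: [0.3824, -0.0879, 0.1257]
tool_rot: [180.0, -0.0, -0.0]
force: [-0.2, 0.4, -0.6]
grip_width: 0.087
```

```bash
python3 - <<'E'
from h import *
to((.385,-.087,.083,0))
im,d,K,M=cam("wrist");P=cloud(d,K,M)
z=P[...,2]; m=(d>0)&(z>.08)&(z<.1)&(abs(P[...,1]+.087)<.06);print(rect(P[m]),np.median(z[m]))
E
```

```text
at 21.6 [ 0.3824 -0.0879  0.1257] [ 1.7998e+02 -5.0000e-02 -0.0000e+00] grip 0.087 F [-0.2  0.4 -0.6] q [ 40.3  -8.5 -28.8 123.7  -4.5  63.7 -76.2]
(0.385, -0.087, 0.083, 0) -> [0.003, -0.001, 0.043] -0.0
(array([443.7, -86.8]), array([56.2, 59.8]), 90.0) 0.09014242897400121
```

Emit:
move_arm(steps=[[[0.003,-0.001,0],0],[[0.003,-0.001,0],0],[[0.003,-0.001,0.022],0],[[0.003,-0.001,0.041],0],[[0.007,-0.001,0.042],0],[[0.012,-0.001,0.042],0],[[0.02,-0.001,0.042],0],[[0.026,-0.001,0.041],0],[[0.032,-0.001,0.039],0],[[0.038,-0.001,0.037],0],[[0.044,-0.001,0.035],0],[[0.05,-0.001,0.033],0],[[0.056,-0.001,0.031],0],[[0.062,-0.001,0.029],0],[[0.068,-0.001,0.027],0],[[0.074,-0.001,0.025],0],[[0.08,-0.001,0.023],0],[[0.086,-0.001,0.021],0],[[0.09,-0.001,0.019],0],[[0.095,-0.001,0.019],0]], hand=1, squeeze=20)

```text
time_s: 24.15
tool_pos: [0.477, -0.0869, 0.1067]
tool_rot: [180.0, -0.0, -0.0]
force: [-0.1, -0.6, -0.3]
grip_width: 0.0003
```

Emit:
move_arm(steps=[[[0.005,0,0],0],[[0.01,0,0],0],[[0.015,0,0],0],[[0.02,0,0],0],[[0.025,0,0],0],[[0.025,0,0],0],[[0.025,0,0],0],[[-0.015,0,-0.01],0],[[-0.055,0,-0.01],0],[[-0.1,0,-0.01],0],[[-0.1,0,-0.01],0]])

```text
time_s: 25.52
tool_pos: [0.3736, -0.0874, 0.1161]
tool_rot: [179.9, 0.1, -0.1]
force: [0.1, -0.5, -0.3]
grip_width: 0.0002
```

```bash
python3 - <<'E'
from h import *
to((.44,-.087,.045,0))
for n in("scene","top"):
    im,d,K,M=cam(n);P=cloud(d,K,M)
    x,y,z=P[...,0],P[...,1],P[...,2]
    for yc in(-.088,.008):
        m=(d>0)&(z>.03)&(z<.11)&(abs(y-yc)<.04)&(x>.43)&(x<.61);p=P[m];print(m.sum(),np.percentile(p,[2,50,98],axis=0).round(3).tolist())
        m=m&(z>.055);print(rect(P[m]),np.polyfit(x[m],z[m],1))
E
```

```text
at 25.525 [ 0.3736 -0.0874  0.1161] [ 1.7987e+02  1.1000e-01 -1.4000e-01] grip 0.0002 F [ 0.1 -0.5 -0.3] q [ 41.4  -9.  -29.7 125.2  -4.8  62.7 -75.9]
(0.44, -0.087, 0.045, 0) -> [0.067, -0.001, 0.071] -0.002
887 [[0.467, -0.115, 0.033], [0.514, -0.084, 0.07], [0.553, -0.06, 0.082]]
(array([509.1, -87.9]), array([93.7, 58.5]), 0.7) [-0.18661365  0.16700241]
882 [[0.5, -0.019, 0.033], [0.553, 0.011, 0.064], [0.588, 0.036, 0.068]]
(array([542.8,   8.1]), array([56.5, 92.9]), 89.4) [-0.0184119   0.07466303]
887 [[0.456, -0.114, 0.037], [0.503, -0.087, 0.07], [0.55, -0.06, 0.08]]
(array([505.6, -87.9]), array([93.9, 56.2]), 0.0) [-0.1508798   0.14668311]
795 [[0.497, -0.018, 0.059], [0.54, 0.008, 0.063], [0.586, 0.036, 0.068]]
(array([541.8,   8.2]), array([55.8, 89.9]), 89.8) [0.00198721 0.0622282 ]
```

Same state as before, so the same tail push will do (final TCP x 0.488).

Emit:
move_arm(steps=[[[0.03,0,0.03],0],[[0.05,0,0.06],0],[[0.06,0,0.071],0],[[0.067,0,0.071],0],[[0.075,0,0.071],0],[[0.082,0,0.071],0],[[0.089,0,0.071],0],[[0.095,0,0.071],0],[[0.101,0,0.071],0],[[0.107,0,0.071],0],[[0.112,0,0.071],0],[[0.116,0,0.071],0],[[0.116,0,0.071],0],[[0.095,0,0.071],0],[[0.06,0,0.03],0],[[0.06,0,-0.03],0],[[0.06,0,-0.08],0],[[0.06,0,-0.14],0],[[0.06,0,-0.14],0]])

```text
time_s: 28.0
tool_pos: [0.4403, -0.0873, 0.2622]
tool_rot: [179.7, -0.7, 0.0]
force: [0.6, -0.2, -0.6]
grip_width: 0.0005
```

```bash
python3 - <<'E'
from h import *
to((.72,.219,.26,0),(.72,.219,.20,0))
for n in("scene","top"):
    im,d,K,M=cam(n);P=cloud(d,K,M)
    if n=="scene": save("s5.png",im[60:300,100:420].repeat(2,0).repeat(2,1))
    x,y,z=P[...,0],P[...,1],P[...,2]
    for yc in(-.088,.008):
        m=(d>0)&(z>.055)&(z<.11)&(abs(y-yc)<.04)&(x>.43)&(x<.61);print(rect(P[m]),np.polyfit(x[m],z[m],1),np.median(z[m]))
    H=hsv(im)
    m=(d>0)&((H[...,0]<8)|(H[...,0]>172))&(H[...,1]>150)&(z>.15)&(abs(y-.22)<.08)&(abs(x-.66)<.1);print(" lever",rect(P[m]),np.percentile(P[m],[2,50,98],axis=0).round(3).tolist())
E
```

```text
at 28.0 [ 0.4403 -0.0873  0.2622] [179.74  -0.66   0.  ] grip 0.0005 F [ 0.6 -0.2 -0.6] q [ 42.9  -7.5 -31.8 106.7  -3.9  79.1 -78. ]
(0.72, 0.219, 0.26, 0) -> [0.28, -0.306, 0.004] 0.0
(0.72, 0.219, 0.2, 0) -> [0.279, -0.307, 0.064] 0.0
(array([543.6, -88.6]), array([57.2, 93.7]), 89.9) [-0.01259482  0.07154297] 0.06488161468086695
(array([542.5,   8. ]), array([56.7, 92.4]), 89.8) [-0.01690097  0.07388783] 0.06489793760686313
 lever (array([666.5, 219.6]), array([15.3, 71.3]), 1.5) [[0.661, 0.186, 0.198], [0.669, 0.219, 0.205], [0.674, 0.253, 0.209]]
(array([541. , -88.5]), array([56.3, 89.3]), 90.0) [0.0052054 0.0603734] 0.06334821560512571
(array([541.8,   8.1]), array([55.7, 89.8]), 89.6) [-0.00130242  0.06401804] 0.06333475432912272
 lever (array([664.7, 218.4]), array([70. , 12.9]), 89.1) [[0.659, 0.185, 0.2], [0.664, 0.218, 0.204], [0.671, 0.252, 0.208]]
```

View pics/s5.png

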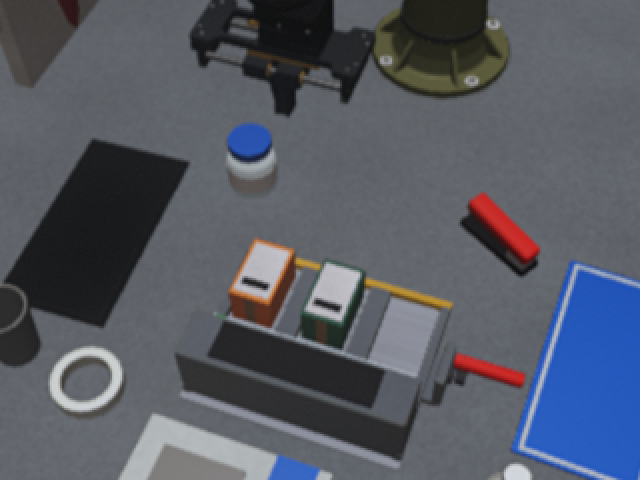

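Emit:
move_arm(steps=[[[0.03,-0.04,-0.01],-0.18],[[0.06,-0.08,-0.01],-0.36],[[0.09,-0.12,-0.01],-0.54],[[0.115,-0.16,-0.01],-0.72],[[0.14,-0.2,-0.01],-0.9],[[0.165,-0.24,-0.01],-1.08],[[0.19,-0.28,-0.01],-1.26],[[0.21,-0.3,-0.01],-1.44],[[0.226,-0.312,-0.01],-1.571],[[0.226,-0.312,-0.01],-1.571],[[0.226,-0.312,-0.01],-1.571],[[0.226,-0.312,-0.01],-1.571],[[0.226,-0.312,-0.01],-1.571],[[0.226,-0.312,-0.01],-1.571]], hand=-1)

```text
time_s: 29.85
tool_pos: [0.6627, 0.2247, 0.2669]
tool_rot: [180.0, 0.0, 90.0]
force: [-0.2, -0.1, 0.4]
grip_width: 0.0871
```

```bash
python3 - <<'E'
from h import *
im,d,K,M=cam("wrist");P=cloud(d,K,M);x,y,z=P[...,0],P[...,1],P[...,2];H=hsv(im)
m=(d>0)&((H[...,0]<8)|(H[...,0]>172))&(H[...,1]>150)&(z>.15)&(abs(y-.22)<.08)&(abs(x-.66)<.1);print(m.sum(),rect(P[m]) if m.sum()>9 else '',np.percentile(P[m],[2,50,98],axis=0).round(3).tolist())
to((.666,.225,.187,90))
E
```

```text
2137 (array([667. , 221.2]), array([71.6, 15.7]), 89.7) [[0.66, 0.188, 0.199], [0.667, 0.224, 0.205], [0.674, 0.257, 0.207]]
at 29.9 [0.6627 0.2248 0.2668] [1.7997e+02 2.0000e-02 8.9970e+01] grip 0.0871 F [-0.4 -0.6 -0. ] q [ 11.7  32.  -51.2  70.4  24.4  88.4 -35.6]
(0.666, 0.225, 0.187, 90) -> [0.0, 0.003, 0.08] -0.001
```

Emit:
move_arm(steps=[[[0,0.004,0.02],0],[[0,0.004,0.05],0],[[0,0.004,0.07],0],[[0,0.004,0.08],0],[[0,0.004,0.08],0],[[0,0.004,0.08],0]])

```text
time_s: 30.65
tool_pos: [0.6672, 0.2255, 0.1876]
tool_rot: [179.9, -0.0, 90.0]
force: [-0.5, -0.5, 0.0]
grip_width: 0.0868
```

Emit:
move_arm(steps=[[[0,0,0],0],[[0,0,0],0],[[0,0,0],0],[[0,0,0],0],[[0,0,0],0],[[0,0,0],0]], hand=1, squeeze=25)

```text
time_s: 31.4
tool_pos: [0.6667, 0.2251, 0.1865]
tool_rot: [-180.0, 0.0, 90.0]
force: [0.1, 0.2, 0.9]
grip_width: 0.0343
```

```bash
python3 - <<'E'
from h import *
to((.666,.225,.187,90))
for a in np.linspace(0,.96,17):
    print(round(.170*(np.sin(.45-a)-np.sin(.45)),3),round(-.170*(np.cos(.45-a)-np.cos(.45)),3),end='; ')
E
```

```text
at 31.4 [0.6667 0.2251 0.1865] [-1.8e+02  1.0e-02  9.0e+01] grip 0.0343 F [0.1 0.2 0.9] q [ 12.1  34.6 -50.1  76.4  26.2  80.7 -36.9]
(0.666, 0.225, 0.187, 90) -> [-0.0, -0.001, -0.001] 0.0
0.0 -0.0; -0.009 -0.004; -0.019 -0.008; -0.029 -0.011; -0.039 -0.013; -0.049 -0.015; -0.059 -0.016; -0.069 -0.017; -0.079 -0.017; -0.089 -0.016; -0.099 -0.015; -0.109 -0.013; -0.119 -0.011; -0.129 -0.008; -0.139 -0.004; -0.148 -0.0; -0.157 0.005;
```

Emit:
move_arm(steps=[[[0,0,0],0],[[0,0,0],0],[[0,0,0],0],[[0,0,0],0],[[0,0,0],0],[[0,-0.009,-0.004],0],[[0,-0.019,-0.008],0],[[0,-0.029,-0.011],0],[[0,-0.039,-0.013],0],[[0,-0.049,-0.015],0],[[0,-0.059,-0.016],0],[[0,-0.069,-0.017],0],[[0,-0.079,-0.017],0],[[0,-0.089,-0.016],0],[[0,-0.099,-0.015],0],[[0,-0.109,-0.013],0],[[0,-0.119,-0.011],0],[[0,-0.129,-0.008],0],[[0,-0.139,-0.004],0],[[0,-0.139,-0.004],0]])

```text
time_s: 33.9
tool_pos: [0.531, 0.2252, 0.1938]
tool_rot: [179.4, -0.0, 89.9]
force: [6.2, 0.4, 6.8]
grip_width: 0.0153
```

```bash
python3 - <<'E'
from h import *
to((.516,.225,.1865,90))
E
```

```text
at 33.9 [0.531  0.2252 0.1938] [ 1.794e+02 -3.000e-02  8.995e+01] grip 0.0153 F [6.2 0.4 6.8] q [ 22.   18.3 -56.9  95.7  16.2  74.1 -38. ]
(0.516, 0.225, 0.1865, 90) -> [-0.0, -0.015, 0.007] -0.001
```

Emit:
move_arm(steps=[[[0,-0.005,0.002],0],[[0,-0.01,0.004],0],[[0,-0.014,0.006],0],[[0,-0.017,0.007],0],[[0,-0.017,0.007],0],[[0,-0.017,0.007],0],[[0,-0.017,0.007],0]])

```text
time_s: 34.78
tool_pos: [0.5155, 0.2253, 0.1871]
tool_rot: [179.3, -0.1, 89.9]
force: [9.8, -0.0, 6.4]
grip_width: 0.0157
```

```bash
python3 - <<'E'
from h import *
to((.516,.225,.1865,90))
im,d,K,M=cam("scene");P=cloud(d,K,M);x,y,z=P[...,0],P[...,1],P[...,2]
for yc in(-.088,.008):
    m=(d>0)&(z>.055)&(z<.08)&(abs(y-yc)<.04)&(x>.43)&(x<.61);print(rect(P[m]),np.median(z[m]))
save("s6.png",im[60:300,100:420].repeat(2,0).repeat(2,1))
E
```

```text
at 34.775 [0.5155 0.2253 0.1871] [ 1.793e+02 -9.000e-02  8.991e+01] grip 0.0157 F [ 9.8 -0.   6.4] q [ 23.1  16.5 -57.6  98.2  14.9  72.7 -37.8]
(0.516, 0.225, 0.1865, 90) -> [-0.0, 0.0, 0.001] -0.001
(array([539.5, -89.5]), array([109. ,  74.8]), 4.7) 0.06444548894876562
(array([538.5,   8.1]), array([ 79.3, 106.4]), 89.9) 0.06427127377215142
```

View pics/s6.png

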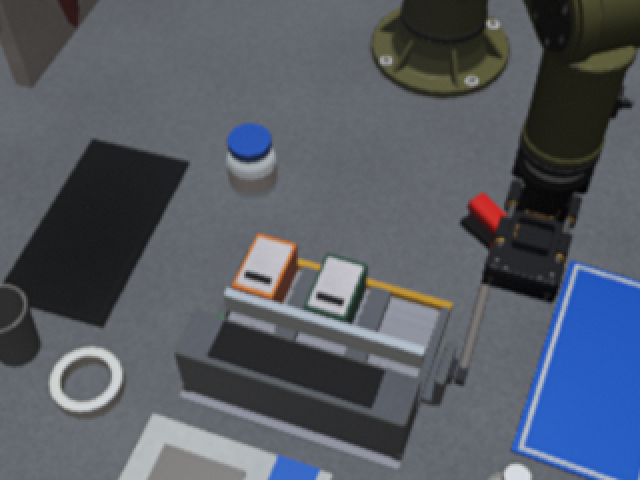

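Emit:
move_arm(steps=[[[0,-0.003,0.001],0],[[0,-0.005,0.002],0],[[0,-0.005,0.002],0],[[0,-0.005,0.002],0],[[0,-0.005,0.002],0],[[0,-0.005,0.002],0],[[0,-0.005,0.002],0],[[0,-0.005,0.002],0],[[0,-0.005,0.002],0],[[0,-0.005,0.002],0],[[0,-0.005,0.002],0]])

```text
time_s: 36.2
tool_pos: [0.5151, 0.2253, 0.1869]
tool_rot: [178.8, -0.2, 89.8]
force: [18.2, 1.1, 6.3]
grip_width: 0.0154
```

```bash
python3 - <<'E'
from h import *
to((.667,.225,.1865,90))
im,d,K,M=cam("scene");P=cloud(d,K,M);x,y,z=P[...,0],P[...,1],P[...,2];H=hsv(im)
for yc in(-.088,.008):
    m=(d>0)&(z>.06)&(z<.08)&(abs(y-yc)<.04)&(x>.43)&(x<.572);print(rect(P[m]),np.percentile(x[m],[2,98]))
m=(d>0)&(z>.045)&(z<.075)&(abs(y-.1)<.03)&(x>.55)&(x<.66);print("bar",np.percentile(P[m],[2,50,98],axis=0).round(3).tolist())
E
```

```text
at 36.2 [0.5151 0.2253 0.1869] [178.76  -0.23  89.82] grip 0.0154 F [18.2  1.1  6.3] q [ 23.4  15.9 -57.7  98.8  14.6  71.9 -37.8]
(0.667, 0.225, 0.1865, 90) -> [0.0, 0.152, 0.004] -0.003
(array([529.4, -89. ]), array([83.8, 56.5]), 0.3) [0.49024156 0.56985147]
(array([529.1,   7.7]), array([86.3, 56.7]), 0.7) [0.48875186 0.57080471]
bar [[0.577, 0.072, 0.046], [0.587, 0.101, 0.057], [0.615, 0.129, 0.062]]
```

Emit:
move_arm(steps=[[[0,0.004,-0.002],0],[[0,0.013,-0.005],0],[[0,0.022,-0.009],0],[[0,0.032,-0.013],0],[[0,0.042,-0.016],0],[[0,0.052,-0.018],0],[[0,0.062,-0.02],0],[[0,0.072,-0.021],0],[[0,0.082,-0.022],0],[[0,0.092,-0.022],0],[[0,0.102,-0.021],0],[[0,0.112,-0.02],0],[[0,0.122,-0.018],0],[[0,0.132,-0.016],0],[[0,0.142,-0.013],0],[[0,0.152,-0.009],0],[[0,0.161,-0.005],0],[[0,0.164,-0.004],0],[[0,0.164,-0.004],0],[[0,0.164,-0.004],0]])

```text
time_s: 38.75
tool_pos: [0.6668, 0.2253, 0.1859]
tool_rot: [-179.6, 0.1, 90.1]
force: [-10.0, 2.1, -3.6]
grip_width: 0.0151
```

```bash
python3 - <<'E'
from h import *
to((.667,.225,.1865,90))
for n in("scene","top"):
    im,d,K,M=cam(n);P=cloud(d,K,M);x,y,z=P[...,0],P[...,1],P[...,2]
    m=(d>0)&(z>.045)&(z<.075)&(abs(y-.1)<.03)&(x>.55)&(x<.66);print("bar",np.percentile(P[m],[2,50,98],axis=0).round(3).tolist())
E
```

```text
at 38.75 [0.6668 0.2253 0.1859] [-1.7964e+02  1.2000e-01  9.0080e+01] grip 0.0151 F [-10.    2.1  -3.6] q [ 11.9  35.  -50.1  76.   26.4  81.2 -36.9]
(0.667, 0.225, 0.1865, 90) -> [-0.0, 0.0, -0.001] 0.001
bar [[0.611, 0.072, 0.048], [0.619, 0.099, 0.059], [0.621, 0.127, 0.062]]
bar [[0.613, 0.071, 0.046], [0.626, 0.099, 0.056], [0.641, 0.128, 0.067]]
```

Emit:
move_arm(steps=[[[0,-0.002,0],0],[[0,-0.003,0],0],[[0,-0.003,0],0],[[0,-0.003,0],0],[[0,-0.003,0],0],[[0,-0.003,0],0],[[0,-0.003,-0.03],0],[[0,-0.003,-0.07],0],[[0,-0.003,-0.1],0],[[0,-0.003,-0.1],0],[[0,-0.003,-0.1],0]], hand=-1)

```text
time_s: 40.22
tool_pos: [0.6665, 0.2249, 0.2845]
tool_rot: [-179.9, 0.0, 90.0]
force: [0.5, 1.3, -0.4]
grip_width: 0.087
```

```bash
python3 - <<'E'
from h import *
to((.532,.008,.16,0),(.532,.008,.038,0))
for n in("scene","top"):
    im,d,K,M=cam(n);P=cloud(d,K,M);x,y,z=P[...,0],P[...,1],P[...,2];H=hsv(im)
    for yc in(-.088,.008):
        m=(d>0)&(z>.055)&(z<.08)&(abs(y-yc)<.04)&(x>.43)&(x<.61);print(rect(P[m]),np.median(z[m]))
    m=(d>0)&((H[...,0]<8)|(H[...,0]>172))&(H[...,1]>150)&(z>.15)&(z<.22)&(abs(y-.22)<.08)&(abs(x-.66)<.1);print(" lever",rect(P[m]) if m.sum()>5 else '')
E
```

```text
at 40.225 [0.6665 0.2249 0.2845] [-1.7994e+02  5.0000e-02  9.0010e+01] grip 0.087 F [ 0.5  1.3 -0.4] q [ 11.   32.3 -51.3  67.9  24.6  90.6 -35.3]
(0.532, 0.008, 0.16, 0) -> [-0.217, -0.134, 0.125] 1.571
(0.532, 0.008, 0.038, 0) -> [-0.217, -0.134, 0.247] 1.571
(array([533.1, -89.1]), array([93.8, 56.6]), 0.4) 0.06494025167406281
(array([533.6,   7.6]), array([92.6, 56.7]), 0.3) 0.06475208194694015
 lever (array([671.4, 219.9]), array([70.7,  7.4]), 89.2)
(array([531.8, -88.8]), array([56.4, 87.3]), 89.5) 0.06316669134694664
(array([531.5,   8.1]), array([56. , 89.6]), 89.6) 0.06314690108192145
 lever
```

Emit:
move_arm(steps=[[[-0.02,-0.015,0],0.18],[[-0.05,-0.03,0],0.36],[[-0.09,-0.055,0.02],0.54],[[-0.13,-0.08,0.04],0.72],[[-0.17,-0.105,0.06],0.9],[[-0.2,-0.125,0.09],1.08],[[-0.217,-0.134,0.12],1.26],[[-0.217,-0.134,0.15],1.44],[[-0.217,-0.134,0.15],1.571],[[-0.217,-0.134,0.15],1.571],[[-0.217,-0.134,0.15],1.571],[[-0.217,-0.134,0.15],1.571],[[-0.217,-0.134,0.18],1.571],[[-0.217,-0.134,0.21],1.571],[[-0.217,-0.134,0.235],1.571],[[-0.217,-0.134,0.246],1.571],[[-0.217,-0.134,0.246],1.571],[[-0.217,-0.134,0.246],1.571]])

```text
time_s: 42.58
tool_pos: [0.5337, 0.0082, 0.0406]
tool_rot: [180.0, -0.1, 0.0]
force: [0.9, 0.9, 0.2]
grip_width: 0.0871
```

Emit:
move_arm(steps=[[[0,0,0],0],[[0,0,0],0],[[0,0,0],0],[[0,0,0],0],[[0,0,0],0],[[0,0,-0.03],0],[[0,0,-0.07],0],[[0,0,-0.12],0],[[0,0,-0.13],0],[[0,0,-0.13],0],[[0,0,-0.13],0]], hand=1, squeeze=20)

```text
time_s: 43.95
tool_pos: [0.5312, 0.0079, 0.1674]
tool_rot: [-180.0, 0.2, -0.0]
force: [-0.4, 0.2, -3.2]
grip_width: 0.0561
```

```bash
python3 - <<'E'
from h import *
to((.51,.22,.17,0),(.57,.353,.17,0),(.57,.353,.045,0))
E
```

```text
at 43.95 [0.5312 0.0079 0.1674] [-1.7999e+02  2.2000e-01 -1.0000e-02] grip 0.0561 F [-0.4  0.2 -3.2] q [ 32.6   9.6 -39.5 103.4   6.4  69.5 -98.8]
(0.51, 0.22, 0.17, 0) -> [-0.021, -0.212, -0.003] -0.0
(0.57, 0.353, 0.17, 0) -> [0.039, -0.345, -0.003] -0.0
(0.57, 0.353, 0.045, 0) -> [0.039, -0.345, 0.122] -0.0
```

Emit:
move_arm(steps=[[[-0.005,-0.03,-0.01],0],[[-0.012,-0.08,-0.02],0],[[-0.018,-0.13,-0.02],0],[[-0.021,-0.18,-0.02],0],[[-0.021,-0.23,-0.02],0],[[-0.01,-0.28,-0.01],0],[[0.015,-0.32,0],0],[[0.035,-0.345,0.03],0],[[0.039,-0.345,0.06],0],[[0.039,-0.345,0.09],0],[[0.039,-0.345,0.11],0],[[0.039,-0.345,0.12],0],[[0.039,-0.345,0.123],0],[[0.039,-0.345,0.123],0],[[0.039,-0.345,0.123],0]])

```text
time_s: 45.82
tool_pos: [0.5724, 0.3535, 0.0477]
tool_rot: [-180.0, -0.1, -0.0]
force: [-0.8, 0.3, -2.6]
grip_width: 0.0558
```

```bash
python3 - <<'E'
from h import *
to((.57,.353,.042,0))
E
```

```text
at 45.825 [0.5724 0.3535 0.0477] [-1.7995e+02 -1.0000e-01 -2.0000e-02] grip 0.0558 F [-0.8  0.3 -2.6] q [  -2.6   35.9  -43.1   89.4   26.3   65.1 -141.5]
(0.57, 0.353, 0.042, 0) -> [-0.002, 0.001, 0.006] -0.0
```

Emit:
move_arm(steps=[[[0,0,0.003],0],[[0,0,0.006],0],[[0,0,0.006],0],[[0,0,0.006],0]])

```text
time_s: 46.32
tool_pos: [0.5728, 0.3532, 0.0412]
tool_rot: [-180.0, -0.1, -0.0]
force: [2.3, 0.6, 3.3]
grip_width: 0.0562
```

Emit:
move_arm(steps=[[[0,0,0],0],[[0,0,0],0],[[0,0,0],0],[[0,0,0],0],[[0,0,-0.02],0],[[0,0,-0.06],0],[[0,0,-0.11],0],[[0,0,-0.13],0],[[0,0,-0.13],0],[[0,0,-0.13],0]], hand=-1)

```text
time_s: 47.58
tool_pos: [0.5711, 0.3523, 0.1688]
tool_rot: [179.9, 0.1, -0.0]
force: [-0.4, -0.3, 0.3]
grip_width: 0.0869
```

```bash
python3 - <<'E'
from h import *
to((.51,.25,.17,0),(.532,-.0885,.16,0),(.532,-.0885,.0395,0))
im,d,K,M=cam("top");P=cloud(d,K,M);x,y,z=P[...,0],P[...,1],P[...,2]
m=(d>0)&(z>.055)&(z<.075)&(abs(y+.088)<.04)&(x>.43)&(x<.61);print(rect(P[m]),np.median(z[m]))
E
```

```text
at 47.575 [0.5711 0.3523 0.1688] [ 1.799e+02  1.200e-01 -1.000e-02] grip 0.0869 F [-0.4 -0.3  0.3] q [  -0.9   29.9  -46.1   83.    21.7   76.4 -138.3]
(0.51, 0.25, 0.17, 0) -> [-0.061, 0.102, -0.001] -0.0
(0.532, -0.0885, 0.16, 0) -> [-0.039, 0.441, 0.01] -0.0
(0.532, -0.0885, 0.0395, 0) -> [-0.039, 0.441, 0.13] -0.0
(array([532. , -88.6]), array([56.1, 87.4]), 89.5) 0.06306454879481982
```

Emit:
move_arm(steps=[[[-0.03,0.03,-0.02],0],[[-0.055,0.08,-0.02],0],[[-0.061,0.13,-0.02],0],[[-0.061,0.18,-0.02],0],[[-0.055,0.23,-0.02],0],[[-0.05,0.28,-0.02],0],[[-0.045,0.33,-0.01],0],[[-0.04,0.38,0],0],[[-0.039,0.42,0.01],0],[[-0.039,0.441,0.02],0],[[-0.039,0.441,0.04],0],[[-0.039,0.441,0.07],0],[[-0.039,0.441,0.1],0],[[-0.039,0.441,0.12],0],[[-0.039,0.441,0.129],0],[[-0.039,0.441,0.129],0],[[-0.039,0.441,0.129],0]])

```text
time_s: 49.75
tool_pos: [0.5336, -0.0879, 0.0425]
tool_rot: [180.0, -0.1, -0.0]
force: [-0.2, -0.3, -0.2]
grip_width: 0.0869
```

Emit:
move_arm(steps=[[[0,0,0],0],[[0,0,0],0],[[0,0,0],0],[[0,0,0],0],[[0,0,0],0],[[0,0,-0.03],0],[[0,0,-0.07],0],[[0,0,-0.12],0],[[0,0,-0.13],0],[[0,0,-0.13],0],[[0,0,-0.13],0]], hand=1, squeeze=20)

```text
time_s: 51.12
tool_pos: [0.5311, -0.0878, 0.1691]
tool_rot: [-179.9, 0.2, -0.0]
force: [0.2, 0.4, -4.1]
grip_width: 0.0559
```

```bash
python3 - <<'E'
from h import *
to((.51,.2,.17,10),(.437,.36,.17,10),(.437,.36,.042,10))
im,d,K,M=cam("top");P=cloud(d,K,M);x,y,z=P[...,0],P[...,1],P[...,2]
m=(d>0)&(z>.055)&(z<.075)&(abs(y-.36)<.1)&(x>.35)&(x<.67);print(rect(P[m]),np.median(z[m]))
E
```

```text
at 51.125 [ 0.5311 -0.0878  0.1691] [-1.7994e+02  2.3000e-01 -1.0000e-02] grip 0.0559 F [ 0.2  0.4 -4.1] q [ 41.8  10.4 -38.7 102.4   6.8  69.9 -88.9]
(0.51, 0.2, 0.17, 10) -> [-0.021, -0.288, -0.0] -0.175
(0.437, 0.36, 0.17, 10) -> [-0.094, -0.448, -0.0] -0.175
(0.437, 0.36, 0.042, 10) -> [-0.094, -0.448, 0.128] -0.175
(array([573.1, 352.6]), array([57.8, 90.3]), 90.0) 0.06399081836117126
```

Emit:
move_arm(steps=[[[-0.005,-0.04,-0.01],-0.05],[[-0.01,-0.09,-0.02],-0.1],[[-0.018,-0.14,-0.02],-0.175],[[-0.02,-0.19,-0.02],-0.175],[[-0.021,-0.24,-0.02],-0.175],[[-0.021,-0.29,-0.02],-0.175],[[-0.025,-0.34,-0.02],-0.175],[[-0.045,-0.39,-0.01],-0.175],[[-0.075,-0.43,0],-0.175],[[-0.094,-0.448,0.03],-0.175],[[-0.094,-0.448,0.06],-0.175],[[-0.094,-0.448,0.09],-0.175],[[-0.094,-0.448,0.11],-0.175],[[-0.094,-0.448,0.12],-0.175],[[-0.094,-0.448,0.124],-0.175],[[-0.094,-0.448,0.127],-0.175],[[-0.094,-0.448,0.127],-0.175],[[-0.094,-0.448,0.127],-0.175]])

```text
time_s: 53.42
tool_pos: [0.4391, 0.3603, 0.045]
tool_rot: [-180.0, -0.1, 10.0]
force: [-0.1, 0.1, -3.8]
grip_width: 0.0561
```

```bash
python3 - <<'E'
from h import *
to((.437,.36,.042,10))
E
```

```text
at 53.425 [0.4391 0.3603 0.045 ] [-1.7999e+02 -5.0000e-02  1.0010e+01] grip 0.0561 F [-0.1  0.1 -3.8] q [  -0.2   26.3  -50.2  105.    23.3   59.6 -139.6]
(0.437, 0.36, 0.042, 10) -> [-0.002, -0.0, 0.003] 0.0
```

Emit:
move_arm(steps=[[[0,0,0.002],0],[[0,0,0.003],0],[[0,0,0.003],0]])

```text
time_s: 53.8
tool_pos: [0.4405, 0.3607, 0.0428]
tool_rot: [-180.0, -0.2, 10.0]
force: [2.9, -0.5, 5.5]
grip_width: 0.0556
```

Emit:
move_arm(steps=[[[0,0,0],0],[[0,0,0],0],[[0,0,0],0],[[0,0,0],0],[[0,0,-0.02],0],[[0,0,-0.06],0],[[0,0,-0.11],0],[[0,0,-0.16],0],[[0,0,-0.2],0],[[0.04,0.05,-0.2],0],[[0.08,0.1,-0.2],0],[[0.1,0.15,-0.2],0],[[0.1,0.2,-0.2],0],[[0.1,0.25,-0.2],0],[[0.1,0.3,-0.2],0],[[0.1,0.3,-0.2],0],[[0.1,0.3,-0.2],0]], hand=-1)

```text
time_s: 55.92
tool_pos: [0.5894, 0.0829, 0.2427]
tool_rot: [-180.0, -0.1, 10.0]
force: [-0.0, 0.8, 1.2]
grip_width: 0.0872
```

```bash
python3 - <<'E'
from h import *
to()
im,d,K,M=cam("top")
im,d,K,M=cam("scene");save("s7.png",im);
for n in("top","scene"):
    im,d,K,M=cam(n);P=cloud(d,K,M);x,y,z=P[...,0],P[...,1],P[...,2];H=hsv(im)
    for a,b in((.34,.508),(.508,.68)):
        m=(d>0)&(z>.055)&(z<.08)&(abs(y-.36)<.1)&(x>a)&(x<b);print(rect(P[m]),np.median(z[m]))
    m=(d>0)&((H[...,0]<8)|(H[...,0]>172))&(H[...,1]>150)&(z>.15)&(z<.22)&(abs(y-.22)<.08)&(abs(x-.66)<.1);print(" lever",rect(P[m]) if m.sum()>5 else '')
E
```

```text
at 55.925 [0.5894 0.0829 0.2427] [-1.7996e+02 -7.0000e-02  1.0040e+01] grip 0.0872 F [-0.   0.8  1.2] q [  29.3   17.   -48.4   89.    12.8   79.7 -100. ]
(array([440.3, 360.5]), array([90. , 57.5]), 10.0) 0.06407310907162356
(array([573.2, 352.1]), array([90.6, 57.5]), 0.1) 0.06391686518369721
 lever (array([664.7, 229.4]), array([12.9, 47.6]), 0.3)
(array([441.3, 359.7]), array([92.9, 57.5]), 9.9) 0.0656192425067148
(array([573.3, 352.2]), array([56.4, 92.3]), 89.7) 0.06549921837505135
 lever (array([667.1, 219.7]), array([71.4, 14.6]), 89.3)
```

View pics/s7.png

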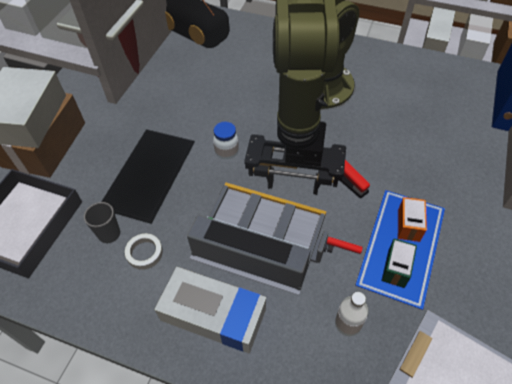

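Both cartons lie label up on the blue mat, orange at (413,218) and green at (400,262). The lever is home, the bystanders have not moved, and the arm is clear.

```bash
python3 -c "
from cell import env
print(env.sign_off())"
```

```text
the job is handed in; nothing more can be done
None
```

The job is done and handed in at about 56 s of the 210 s allowed. The sign-off reports no verdict, so the checks below are my own measurements.

- **Loading:** Only the green and orange cartons were present. I stood each one before the fence, tipped it over and pushed it in. Both lay flat, label up, in the centre and right lanes, with centres about 55 mm behind the fence. The orange carton was knocked about 2.5 cm before I reached it, so I measured it again before gripping.
- **Pressing:** I held the lever at its stop for over a second. The force rose from 10 to 18 N with no further travel, and the bar face stood about 91 mm behind the fence. I then eased the lever home in about 2 s while still gripping it, and the cartons were left about 45 mm behind the fence.
- **Last checks:** Both cartons lie flat and label up on the blue mat, at about (0.573, 0.352) and (0.440, 0.360), with tops at 64 mm. The handle is back at its rest position. In the last picture the bystanders stand where they were and the arm is clear.
- **Disagreements:** In the last check the top camera saw only part of the handle, because the gripper was partly in its view. The scene camera saw all of it at home. Otherwise the two cameras differed by only 1 to 3 mm.

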